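# Prime the bench oiler with its plunger

### The arm

A 7-joint arm with a two-finger parallel gripper is mounted at the origin on the work surface. World frame = base frame: x ahead of the robot, y to its left, z up, the work surface at z = 0. Lengths are in m, angles in rad, forces in N, time in s.
With the tool pointing down it reaches from about 0.425 to 0.875 m from the base axis. Payload 4.7 kg.
Tool frame: the origin (TCP) lies on the centre line of the jaws, within the pads' length; the fingertips stand 8 mm ahead of it and the grasp point (between the pads) lies 11 mm behind it; z points along the fingers, y is the direction in which the jaws open and shut (so a half turn about z gives the same grasp; the last joint's range is limited). The gripper opens to 87 mm and grips with 3 to 60 N. Pads are 19 mm wide; open, the fingers measure 117 mm over their backs; the gripper's body (75 mm by 190 mm) begins 51 mm behind the grasp point.
Start: joints at [-1.23, 0.321, -0.07, 1.45, 0.023, 1.371, -0.057], TCP at [0.209, 0.616, 0.231] pointing down, gripper open.
Joint ranges: [-2.86, 2.86], [-0.3, 2.09], [-1.38, 1.24], [0.06, 2.45], [-1.56, 4.7], [0.09, 2.05], [-2.69, 2.69]. Speed limits (rad/s): [2.57, 2.57, 3.14, 3.14, 3.14, 3.14, 3.14].

### API

Orientations are given as a rotation vector (axis times angle).
In Python, from bench import status, optics, order gives the robot as it stands.
- The arm moves only by the tool step_arm, never from a script. Its argument "rows" is a list of rows, each a list of 3 entries, a list of its own where there are three numbers: the turn, a rotation vector about the tool's x, y, z in degrees, then the shift along the tool's x, y, z in mm, then the finger opening in mm, from 0 to 87. A call has 1 to 12 rows; each row shifts and turns the pose as measured when the row begins, along the tool's axes as they then stand; what a row does not reach is not made up. A row lasts 1/12 s, in which the tool goes at most 41.7 mm and 7.16 degrees, less where a joint would pass 70% of its speed; a pose out of reach is approached as far as the arm can. A call is refused whole if a number of a shift passes 41.7 or a number of a turn 7.16, either way. A call with a gripper value outside its range is refused whole. The fingers move at their own pace and stop on an object; "grip_force" is the grip in N (left out, the last holds). Time passes only in rows, so rows that do not move let the fingers close. It gives the time, the measured TCP pose, the force and the opening at its end, in the units of the state.
- status.get_state(): the state, without advancing time (a new reading comes with each control period).
- optics.get_image(name): name is "scene" or "top" or "wrist"; returns a dict with "frame" (480x640x3 uint8, red, green, blue), "range_z" (480x640 float32, m along the optical axis (not along the pixel's ray), 0 where there is no reading), "K" (3x3 intrinsics, pixels), "R" (3x3) and "t" (3): a world point X has camera coordinates R X + t. Camera axes: x right, y down, z forward; pixel columns grow to the right and rows downward; lengths in m; the calibration is good to about 2 mm. A picture is of the moment at which its call begins.
- order.close_job(): hands the job in, once; it reports no verdict.
The state is a dict: "time": time; "joint_positions": joint angles; "qd": joint speeds; "joint_torque": joint torques, N m; "position": TCP position; "tool_rot": TCP orientation; "ft_force": force on the tool from outside, world axes, zero at the start; "torque": the same for the moment, N m; "grip_width": opening from 0.0 (shut) to 1.0 (fully open).
Only numpy, scipy, OpenCV 4.12 (cv2) and the standard library are available. Lean on these libraries where they do the work, as an engineer would, in place of code of your own. Each camera call takes 0.05 s, during which the arm holds its last target.

### The job

Prime the bench oiler: with closed fingertips push its aluminium mushroom plunger down to the bottom and let it spring right back up, again and again, until the steel indicator pin at the side of the pump stands fully out. The pin must come out by pumping only, so do not touch it; do not press the solvent can's dish, and do not lift or shift the other things on the bench. Finish with the plunger let go and up.

Things in the scene. Friction and masses are not known exactly. Their poses are not given: they have to be found in the camera images.
- pump: hand oiler pump bolted to the bench: dark base plate 100 x 130 x 12 mm, grey upright cylinder 56 mm across and 98 mm tall, a aluminium mushroom plunger on top, and a grey barrel 36 mm across lying along the pump's +y axis with its axis 48 mm above the bench, from whose aluminium end nut the indicator pin comes out. Origin on the bench under the plunger's axis, z up
- plunger_top (a point): centre of the top of the aluminium mushroom head (42 mm across, flat top 36 mm across) of the plunger; straight above the pump's origin, 150 mm above the bench when up, 126 mm when pushed down; it goes straight down
- plunger (a joint): how far the plunger is pushed down (m): 0 up, 0.024 at its bottom stop. A spring takes it back up: about 5.5 N to start it, about 13 N to bottom it. Only long strokes work: pressed to the bottom and let up to the top, each stroke pushes the pin out by 8 mm (the very first by 3 to 11 mm); strokes of under 17 mm do not add up
- pin_out (a joint): how far the indicator pin has come out of the end nut (m): 0 in, 0.033 fully out. It starts anywhere from 0 to 0.012, so that usually 3 or 4 full strokes are needed; it stays where each stroke leaves it, and strokes beyond the last do nothing
- indicator_pin: steel indicator pin, 11 mm across, sliding out along the pump's +y axis from the aluminium end nut (76 mm from the pump's axis, 48 mm above the bench). Origin 1.5 mm inside its outer end, on its axis; fully in, 1.5 mm show; fully out, about 35 mm show
- can: grey plunger-top solvent can, 94 mm across, body 112 mm tall, fixed; an open steel dish 80 mm across on top, rim 142 mm above the bench. Not part of the job. It stands at the left or the right of the pump. Origin on the bench under its centre
- can_dish (a joint): how far the can's spring dish is pushed down (m): 0 up, 0.014 down
- socket: short steel socket (open tube), 28 mm across, 34 mm tall, standing on the bench between the pump and the can. Loose, not part of the job
- tin: small round aluminium tin, 46 mm across, 38 mm tall, standing between and a little beyond the pump and the can. Loose, not part of the job
- driver: screwdriver with a plastic handle, 190 mm long, lying crosswise near the robot on its left. Loose, not part of the job
- spanner: steel spanner, 190 mm long, lying crosswise near the robot on its right. Loose, not part of the job
- mallet: hammer with wooden handle, 280 mm long, lying crosswise beyond the work. Loose, not part of the job
- piston: aluminium piston, 72 mm across, 52 mm tall, standing at the left. Loose, not part of the job
- jar: amber glass jar with steel cap, 68 mm across, 85 mm tall, standing at the right. Loose, not part of the job
Not all that is in view belongs to the job. What is shaped like the pump but brown or turquoise is not meant.

How it is judged:
By the outcome, as a careful person would: the job done as asked, in the order asked, and still so for the second after the job is handed in, with the robot touching nothing.
It also fails if it takes over 42 s, if anything falls off the work surface, if the arm or the gripper's body presses on something with over 40 N, if the wrist force passes 120 N, or if a joint passes its speed limit or range.

## Working session

There is one attempt and no reset: what is moved stays moved. The work goes in short steps, Python scripts to look and compute and a tool call to move; the robot and the scene stay as the last step left them, time stands still between calls to the robot, and variables do not carry over. Pictures are saved under pics/ and viewed, and the job is handed in when it is done.

Besides the shell and the picture viewer there is one more tool, called after ">>>" in YAML: its name, and indented under it one key for each argument. step_arm: Moves the arm, as the interface text tells. Its arguments: {"type":"object","properties":{"rows":{"type":"array"},"grip_force":{"type":"number"}},"required":["rows"]}

```bash
mkdir -p pics; python3 - <<'E'
from bench import status, optics
import cv2,numpy as np
s=status.get_state()
for k in s: print(k,s[k])
for n in("scene","top"):
    d=optics.get_image(n); cv2.imwrite(f"pics/{n}0.png",d["frame"][:,:,::-1])
    np.savez(f"{n}0.npz",**d)
    print(n,d["K"],d["R"],d["t"])
E
```

```text
time 0.0
joint_positions [-1.22991529  0.32181687 -0.07012939  1.45168691  0.02260648  1.37078777
 -0.05690324]
qd [-0.00112248 -0.00061505  0.0006186  -0.00061263  0.00020231 -0.00124781
  0.00071883]
joint_torque [-1.76418282e-03 -4.91292429e+01 -4.04916890e-01 -3.12526774e+01
 -6.40500477e-02  4.34371771e-02  2.00525628e-04]
position [0.20849597 0.61508123 0.22945985]
tool_rot [-5.10879014e-01 -3.09955019e+00  2.98142726e-03]
ft_force [0.379919   0.24859362 0.49096448]
torque [ 0.01438862  0.01529564 -0.00624538]
grip_width 0.9991999984033316
scene [[576.23365705   0.         328.45322373]
 [  0.         576.23365705 236.17745156]
 [  0.           0.           1.        ]] [[ 0.74889693  0.66246391 -0.01717457]
 [ 0.42050141 -0.49507645 -0.76031433]
 [-0.51218352  0.56217513 -0.64932824]] [-0.40823157 -0.12063933  1.62740977]
top [[465.83053757   0.         314.48879136]
 [  0.         465.83053757 244.83380635]
 [  0.           0.           1.        ]] [[ 0.01695701 -0.99981301 -0.0092956 ]
 [-0.99081796 -0.01555578 -0.13430485]
 [ 0.13413514  0.01148765 -0.99089646]] [0.04241184 0.55438025 1.3078855 ]
```

View pics/scene0.png

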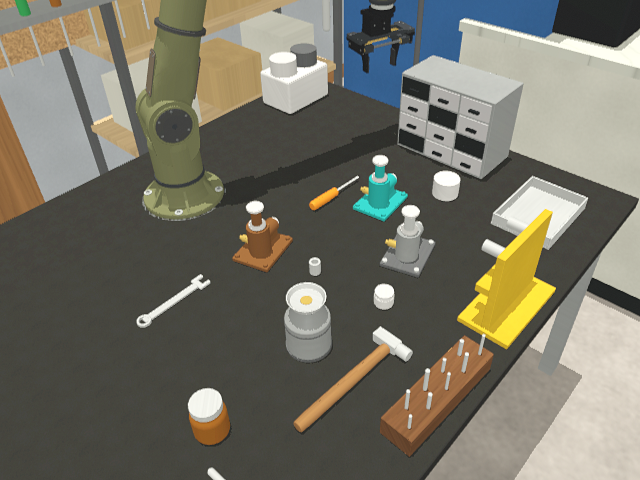

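View pics/top0.png

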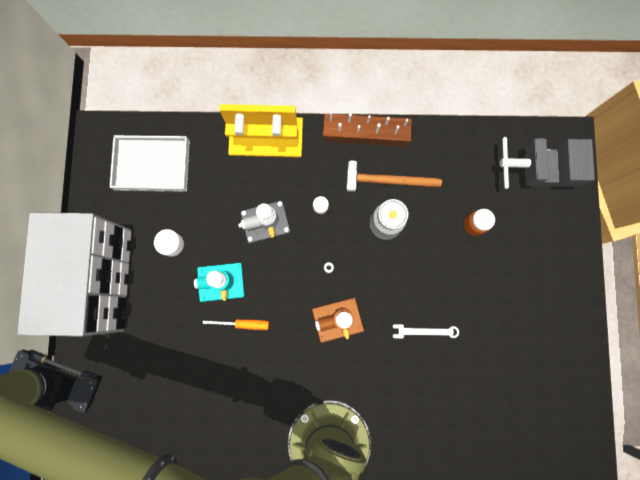

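The grey pump is at about (409,240) in the scene view and (265,215) in the top view, where its barrel points left with the end nut near (241,225). The brown and turquoise pumps are decoys. The can is at (390,217) in the top view. Next I measure the plunger.

```bash
cat > h.py <<'E'
import numpy as np
def cloud(d):
    z=d["range_z"];K=d["K"];v,u=np.mgrid[:480,:640]
    P=np.stack([(u-K[0,2])*z/K[0,0],(v-K[1,2])*z/K[1,1],z],-1)
    W=(P-d["t"])@d["R"]; W[z==0]=np.nan
    return W
def ray(d,u,v,h):
    K=d["K"];r=d["R"].T@np.array([(u-K[0,2])/K[0,0],(v-K[1,2])/K[1,1],1]);c=-d["R"].T@d["t"]
    return c+r*(h-c[2])/r[2]
def proj(d,X):
    p=d["K"]@(d["R"]@np.array(X)+d["t"]);return p[:2]/p[2]
E
python3 - <<'E'
import numpy as np,cv2
from h import *
for n,(u0,u1,v0,v1) in dict(scene=(375,450,195,275),top=(230,300,190,250)).items():
    d=dict(np.load(n+"0.npz"));W=cloud(d)[v0:v1,u0:u1]
    m=(W[...,2]>.140)&(W[...,2]<.16)
    v,u=np.nonzero(m);p=W[m]
    print(n,m.sum(),"med",np.median(p,0),"min",p.min(0),"max",p.max(0),"px",u.mean()+u0,v.mean()+v0)
    mm=(p[:,2]>np.median(p[:,2])-.004);print(" ray@.15",ray(d,u.mean()+u0,v.mean()+v0,.15))
    m=(W[...,2]>.03)&(W[...,2]<.068);p=W[m];print(" barrel-ish",p.min(0),p.max(0))
    im=d["frame"][v0:v1,u0:u1,::-1];cv2.imwrite(f"pics/{n}_c.png",cv2.resize(im,None,fx=7,fy=7,interpolation=cv2.INTER_CUBIC))
E
```

```text
scene 182 med [0.63549703 0.18187845 0.14761349] min [0.61422785 0.16291676 0.14017452] max [0.65321189 0.2082708  0.15228257] px 410.29120879120876 211.60439560439562
 ray@.15 [0.63715929 0.1795137  0.15      ]
 barrel-ish [0.45677963 0.15537699 0.03001757] [0.66181365 0.31974922 0.06780287]
top 177 med [0.62947952 0.18887453 0.15015401] min [0.60935597 0.17036657 0.14237318] max [0.65007424 0.20885179 0.15821158] px 263.3220338983051 210.43502824858757
 ray@.15 [0.62907218 0.18855819 0.15      ]
 barrel-ish [0.57701356 0.16104672 0.03143381] [0.63692362 0.27052321 0.06795211]
```

View pics/scene_c.png

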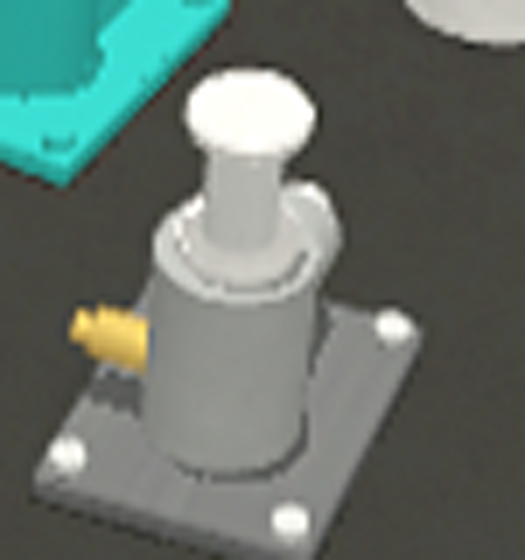

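View pics/top_c.png

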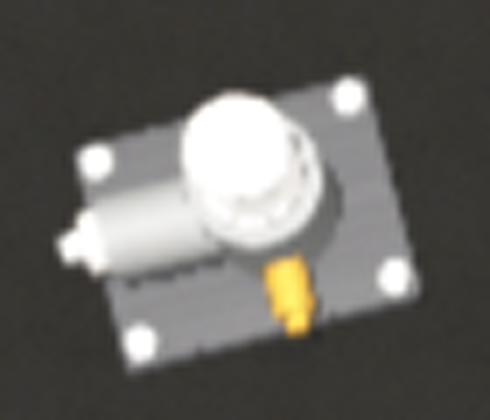

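```bash
python3 - <<'E'
import numpy as np
from h import *
S=dict(np.load("scene0.npz"));T=dict(np.load("top0.npz"))
print("scene",ray(S,375+250/7-.5,195+104/7-.5,.15),"top",ray(T,230+235/7-.5,190+143/7-.5,.15))
for p in((95,160),(347,95),(395,277),(140,342)): print("screw top",ray(T,230+p[0]/7-.5,190+p[1]/7-.5,.014))
for p in((67,455),(290,520),(393,327)): print("screw scene",ray(S,375+p[0]/7-.5,195+p[1]/7-.5,.014))
print("nut",ray(T,230+90/7-.5,190+240/7-.5,.048),"pinend",ray(T,230+62/7-.5,190+247/7-.5,.048))
print("cyltop?",ray(T,230+263/7-.5,190+180/7-.5,.1))
# triangulate
A=[];b=[]
for d,u,v in((S,375+250/7-.5,195+104/7-.5),(T,230+235/7-.5,190+143/7-.5)):
    c=-d["R"].T@d["t"];r=ray(d,u,v,0)-c;r/=np.linalg.norm(r);M=np.eye(3)-np.outer(r,r);A.append(M);b.append(M@c)
print(np.linalg.lstsq(np.vstack(A),np.hstack(b),rcond=None)[0])
from bench import status
s=status.get_state()
from scipy.spatial.transform import Rotation as R
print(R.from_rotvec(s["tool_rot"]).as_matrix().round(3))
E
```

```text
scene [0.63221705 0.1861831  0.15      ] top [0.63044247 0.18927297 0.15      ]
screw top [0.65085945 0.26560797 0.014     ]
screw top [0.6806303  0.15931797 0.014     ]
screw top [0.60247559 0.13691095 0.014     ]
screw top [0.5730701  0.24368937 0.014     ]
screw scene [0.60444938 0.13502189 0.014     ]
screw scene [0.68101547 0.15799182 0.014     ]
screw scene [0.6518303  0.26317384 0.014     ]
nut [0.61026273 0.26065651 0.048     ] pinend [0.60715608 0.27211014 0.048     ]
cyltop? [0.62617331 0.18394397 0.1       ]
[0.63068221 0.18932581 0.14746812]
[[-0.947  0.321 -0.   ]
 [ 0.321  0.947 -0.002]
 [-0.    -0.002 -1.   ]]
```

```bash
python3 - <<'E'
import numpy as np
from h import *
T=dict(np.load("top0.npz"));W=cloud(T)
for n,(u0,u1,v0,v1) in dict(cabinet=(20,132,210,338),yellow=(218,305,100,160),tray=(108,190,133,193),gripper=(10,105,345,430)).items():
    p=W[v0:v1,u0:u1].reshape(-1,3);p=p[p[:,2]>.05]
    print(n,len(p),np.nanpercentile(p,1,axis=0) if len(p) else 0,np.nanpercentile(p,99,axis=0) if len(p) else 0)
S=dict(np.load("scene0.npz"));W=cloud(S)
for n,(u0,u1,v0,v1) in dict(cabinet=(400,522,58,172),yellow=(460,555,210,345)).items():
    p=W[v0:v1,u0:u1].reshape(-1,3);p=p[(p[:,2]>.05)&(p[:,0]<1)]
    print(n,np.nanpercentile(p,1,axis=0),np.nanpercentile(p,99,axis=0))
E
```

```text
cabinet 11743 [0.30150506 0.59005837 0.05710086] [0.59430404 0.75716459 0.24524149]
yellow 2406 [0.83233012 0.10773413 0.10167466] [0.89899869 0.30515644 0.21594526]
tray 0 0 0
gripper 5227 [0.15173682 0.39958915 0.29400853] [0.26550047 0.69682064 0.6556155 ]
cabinet [0.27145632 0.58632473 0.0523062 ] [0.60235094 1.2030653  0.24031886]
yellow [0.83849956 0.00761987 0.0514434 ] [0.90578453 0.30002648 0.21275423]
```

>>> step_arm:
  rows:
    - [[0,0,0],[-15,-30,0],0]
    - [[0,0,0],[-25,-28,0],0]
    - [[0,0,0],[-30,-15,0],0]
    - [[0,0,0],[-30,-15,0],0]
    - [[0,0,0],[-30,-15,0],0]
    - [[0,0,0],[-30,-15,0],0]
    - [[0,0,0],[-30,-15,0],0]
    - [[0,0,0],[-30,-15,0],0]
    - [[0,0,0],[-30,-15,0],0]
    - [[0,0,0],[-30,-15,0],0]
    - [[0,0,0],[-30,-12,0],0]
    - [[0,0,0],[-30,-10,0],0]
  grip_force: 20

```text
time: 1.1
position: [0.4665, 0.3088, 0.2205]
tool_rot: [-0.479, -3.094, 0.017]
ft_force: [1.3, 1.0, 0.4]
grip_width: 0.174
```

```bash
cat > go.py <<'E'
import numpy as np,sys
from bench import status
from scipy.spatial.transform import Rotation as R
s=status.get_state();M=R.from_rotvec(s["tool_rot"]).as_matrix()
g=np.array([float(a) for a in sys.argv[1:4]])
print("t",s["time"],"pos",s["position"],"f",s["ft_force"],"w",s["grip_width"])
print("tool shift mm",(M.T@(g-s["position"])*1000).round(1))
# turn to point straight down keeping yaw
y=M[:,1].copy();y[2]=0;y/=np.linalg.norm(y);z=np.array([0,0,-1.]);D=np.stack([np.cross(y,z),y,z],1)
print("turn deg",np.degrees(R.from_matrix(M.T@D).as_rotvec()).round(2))
E
python3 go.py .631 .188 .20
```

```text
t 1.1 pos [0.4664682  0.30882914 0.22051015] f [1.27406847 0.9537345  0.40637297] w 0.174030457331792
tool shift mm [-193.6  -65.2   19.6]
turn deg [-0.69 -0.52 -0.  ]
```

>>> step_arm:
  rows:
    - [[-0.7,-0.5,0],[-28,-9,0],0]
    - [[0,0,0],[-28,-9,0],0]
    - [[0,0,0],[-28,-9,0],0]
    - [[0,0,0],[-28,-9,3],0]
    - [[0,0,0],[-28,-9,3],0]
    - [[0,0,0],[-25,-9,3],0]
    - [[0,0,0],[-18,-7,3],0]
    - [[0,0,0],[-8,-3,0],0]
    - [[0,0,0],[0,0,0],0]
    - [[0,0,0],[0,0,0],0]

```text
time: 1.93
position: [0.6386, 0.1729, 0.2028]
tool_rot: [-0.499, -3.098, 0.012]
ft_force: [0.1, 1.6, -0.1]
grip_width: 0.007
```

```bash
python3 go.py .631 .188 .18; python3 - <<'E'
from bench import optics
import cv2,numpy as np
d=optics.get_image("wrist");np.savez("w1.npz",**d)
cv2.imwrite("pics/w1.png",d["frame"][:,:,::-1])
d=optics.get_image("scene");np.savez("s1.npz",**d)
cv2.imwrite("pics/s1.png",cv2.resize(d["frame"][130:290,320:520,::-1],None,fx=4,fy=3.75))
E
```

```text
t 1.9333 pos [0.63861628 0.1728604  0.20284402] f [ 0.09898344  1.60345234 -0.09838446] w 0.006758054915752013
tool shift mm [11.9 12.2 22.8]
turn deg [-0.46 -0.12 -0.  ]
```

View pics/w1.png

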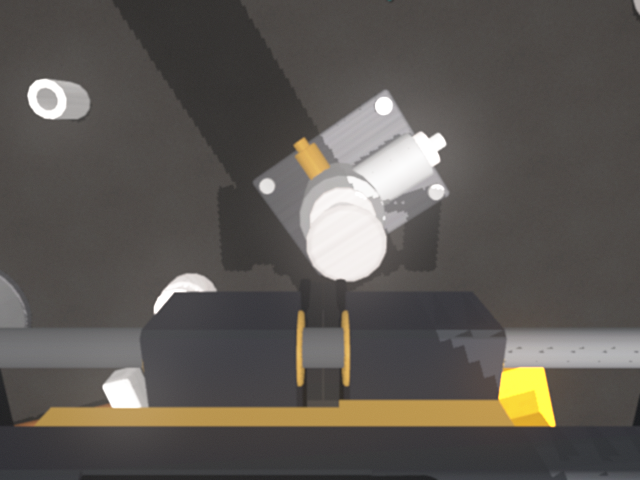

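View pics/s1.png

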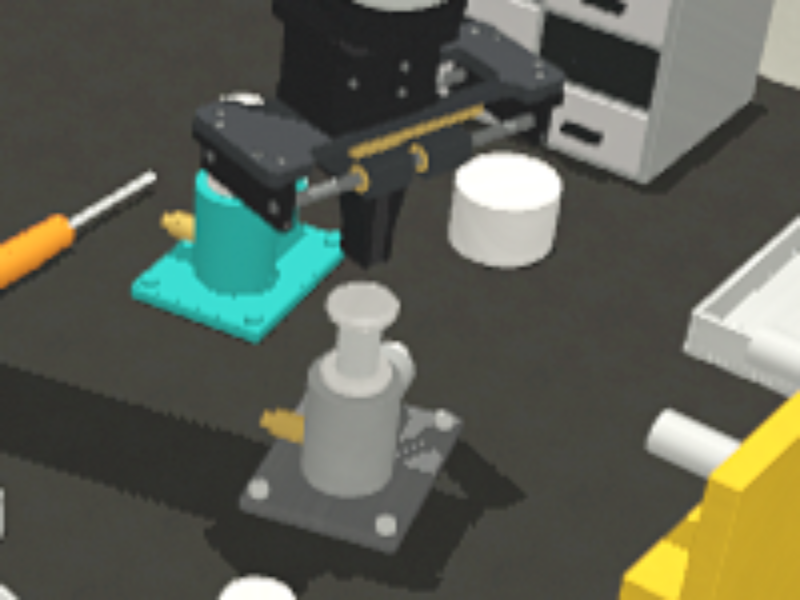

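The wrist view shows the grey head at about (346,242), with the fingertips still off to one side and the pin at the right near (437,143). I'll cross-check the head position with the wrist ray.

```bash
python3 - <<'E'
import numpy as np
from h import *
d=dict(np.load("w1.npz"));print("head",ray(d,346,242,.15),"left/right edges",ray(d,306,240,.147),ray(d,386,240,.147))
print("nutface",ray(d,434,147,.048),"pin end",ray(d,443,141,.048))
print("tcp in img",proj(d,[.6386,.1729,.1948]))
E
```

```text
head [0.62989601 0.1873618  0.15      ] left/right edges [0.62336093 0.168052   0.147     ] [0.63615646 0.20700326 0.147     ]
nutface [0.61253934 0.26295054 0.048     ] pin end [0.61049118 0.27000282 0.048     ]
tcp in img [323.75520177 302.36682125]
```

All three views agree on (0.630, 0.188). Aligning and descending to just above it.

>>> step_arm:
  rows:
    - [[-0.5,-0.1,0],[6,6,2],0]
    - [[0,0,0],[6,6,5],0]
    - [[0,0,0],[0,0,5],0]
    - [[0,0,0],[0,0,4],0]
    - [[0,0,0],[0,0,0],0]
    - [[0,0,0],[0,0,0],0]

```text
time: 2.53
position: [0.6253, 0.1988, 0.1867]
tool_rot: [-0.48, -3.103, -0.011]
ft_force: [0.2, -0.0, 0.1]
grip_width: 0.006
```

```bash
python3 go.py .6305 .188 .18
```

```text
t 2.5333 pos [0.62527076 0.19878054 0.18672999] f [ 0.19067219 -0.01352946  0.1123368 ] w 0.005855840564969662
tool shift mm [-8.3 -8.7  6.7]
turn deg [ 0.37 -0.13  0.  ]
```

>>> step_arm:
  rows:
    - [[0.3,-0.1,0],[-5,-5,0],0]
    - [[0,0,0],[0,0,0],0]
    - [[0,0,0],[0,0,0],0]

```text
time: 2.78
position: [0.6289, 0.1918, 0.1867]
tool_rot: [-0.479, -3.105, -0.001]
ft_force: [-0.9, -0.2, -0.1]
grip_width: 0.006
```

```bash
python3 go.py .6305 .188 .166
```

```text
t 2.7833 pos [0.6288567  0.19184072 0.18667322] f [-0.86591592 -0.22248821 -0.14286303] w 0.005528645506526546
tool shift mm [-2.7 -3.2 20.7]
turn deg [ 0.02 -0.01  0.  ]
```

>>> step_arm:
  rows:
    - [[0,0,0],[-1.5,-2,5],0]
    - [[0,0,0],[-0.5,-0.5,5],0]
    - [[0,0,0],[0,0,5],0]
    - [[0,0,0],[0,0,2],0]
    - [[0,0,0],[0,0,0],0]
    - [[0,0,0],[0,0,0],0]

```text
time: 3.28
position: [0.6309, 0.1865, 0.1676]
tool_rot: [0.484, 3.104, -0.001]
ft_force: [0.5, -0.1, -0.2]
grip_width: 0.005
```

```bash
python3 go.py .6305 .188 .134
```

```text
t 3.2833 pos [0.63087341 0.18648982 0.16757879] f [ 0.50952849 -0.09477009 -0.2356822 ] w 0.005024482574105211
tool shift mm [ 0.8  1.3 33.6]
turn deg [-0.03  0.01  0.  ]
```

>>> step_arm:
  rows:
    - [[0,0,0],[0,1,5],0]
    - [[0,0,0],[0,0,5],0]
    - [[0,0,0],[0,0,5],0]
    - [[0,0,0],[0,0,5],0]
    - [[0,0,0],[0,0,5],0]
    - [[0,0,0],[0,0,4],0]

```text
time: 3.78
position: [0.6319, 0.1878, 0.1427]
tool_rot: [0.483, 3.102, 0.003]
ft_force: [-4.0, -1.6, 10.7]
grip_width: 0.006
```

```bash
python3 go.py .6305 .188 .134
```

```text
t 3.7833 pos [0.63187019 0.18781941 0.14265685] f [-3.99560753 -1.60254248 10.74705644] w 0.006356872364382123
tool shift mm [ 1.4 -0.3  8.7]
turn deg [ 0.12  0.12 -0.  ]
```

>>> step_arm:
  rows:
    - [[0,0,0],[0,0,5],0]
    - [[0,0,0],[0,0,5],0]
    - [[0,0,0],[0,0,4],0]

```text
time: 4.03
position: [0.6319, 0.1878, 0.1344]
tool_rot: [0.483, 3.101, 0.006]
ft_force: [-5.5, -2.3, 16.5]
grip_width: 0.004
```

```bash
python3 go.py .6305 .188 .134
```

```text
t 4.0333 pos [0.63186995 0.18779331 0.13437932] f [-5.49810439 -2.29679566 16.52878988] w 0.0037572327492734515
tool shift mm [ 1.4 -0.2  0.4]
turn deg [ 0.24  0.15 -0.  ]
```

>>> step_arm:
  rows:
    - [[0,0,0],[0,0,4],0]
    - [[0,0,0],[0,0,4],0]

```text
time: 4.2
position: [0.6319, 0.1878, 0.1344]
tool_rot: [0.482, 3.1, 0.01]
ft_force: [-8.9, -2.6, 20.9]
grip_width: 0.002
```

```bash
python3 go.py .6305 .188 .160;python3 - <<'E'
from bench import optics
import cv2,numpy as np
d=optics.get_image("scene");np.savez("s2.npz",**d)
cv2.imwrite("pics/s2.png",cv2.resize(d["frame"][130:290,320:520,::-1],None,fx=4,fy=3.75))
d=optics.get_image("wrist");cv2.imwrite("pics/w2.png",d["frame"][:,:,::-1])
E
```

```text
t 4.2 pos [0.6319314  0.18779022 0.13436799] f [-8.87861523 -2.56994966 20.93270261] w 0.0016780423030325164
tool shift mm [  1.4  -0.1 -25.6]
turn deg [ 0.38  0.17 -0.  ]
```

View pics/s2.png

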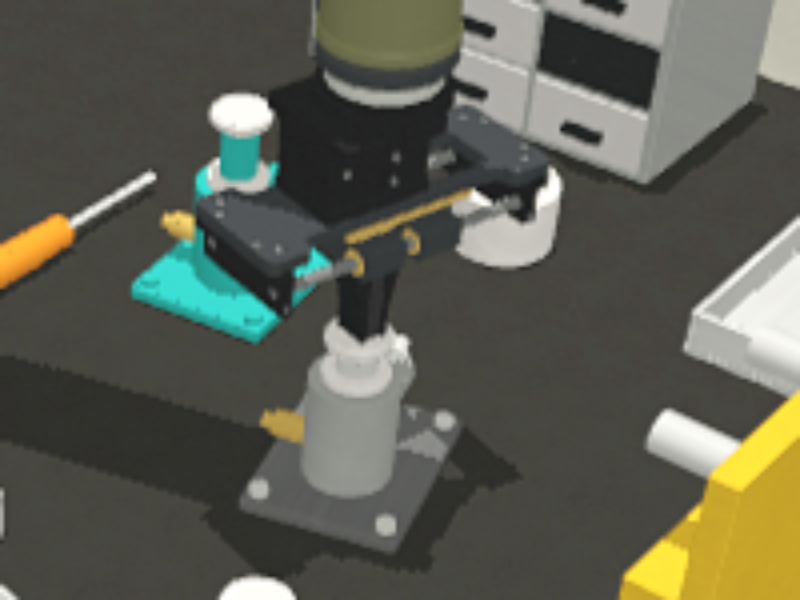

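View pics/w2.png

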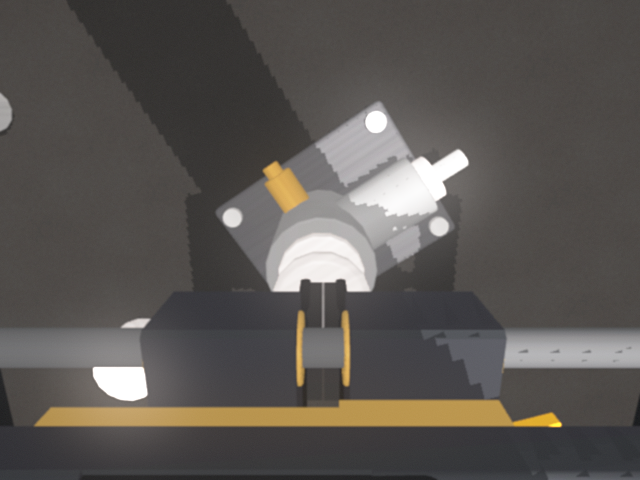

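The plunger is at the bottom (TCP 0.134), and in the wrist view the pin has moved out to about (460,158). Now I let it up fully.

>>> step_arm:
  rows:
    - [[0,0,0],[0,0,-6],0]
    - [[0.3,0.2,0],[0,0,-6],0]
    - [[0,0,0],[0,0,-7],0]
    - [[0,0,0],[0,0,-7],0]
    - [[0,0,0],[0,0,-5],0]
    - [[0,0,0],[0,0,0],0]
    - [[0,0,0],[0,0,0],0]

```text
time: 4.88
position: [0.6328, 0.1883, 0.1722]
tool_rot: [0.482, 3.1, 0.009]
ft_force: [-0.7, 0.2, 0.2]
grip_width: 0.008
```

```bash
python3 go.py .6305 .188 .134;python3 - <<'E'
from bench import optics
import cv2,numpy as np
d=optics.get_image("wrist");np.savez("w3.npz",**d);cv2.imwrite("pics/w3.png",d["frame"][:,:,::-1])
E
```

```text
t 4.8833 pos [0.63282084 0.18834975 0.1722224 ] f [-0.65465649  0.24422601  0.15031124] w 0.007857569880805618
tool shift mm [ 2.2 -1.3 38.2]
turn deg [ 0.34  0.19 -0.  ]
```

View pics/w3.png

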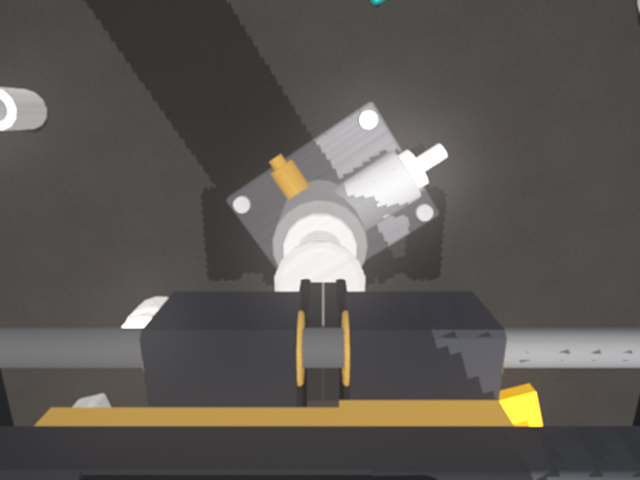

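Plunger is up and clear, and the pin shows from about (424,168) to (443,153). Stroke 2.

>>> step_arm:
  rows:
    - [[0.3,0.2,0],[1.5,-0.5,5],0]
    - [[0,0,0],[0,0,5],0]
    - [[0,0,0],[0,0,5],0]
    - [[0,0,0],[0,0,5],0]
    - [[0,0,0],[0,0,5],0]
    - [[0,0,0],[0,0,5],0]
    - [[0,0,0],[0,0,5],0]
    - [[0,0,0],[0,0,5],0]
    - [[0,0,0],[0,0,5],0]
    - [[0,0,0],[0,0,4],0]
    - [[0,0,0],[0,0,4],0]
    - [[0,0,0],[0,0,4],0]

```text
time: 5.93
position: [0.6313, 0.1883, 0.1344]
tool_rot: [0.483, 3.103, 0.011]
ft_force: [-9.2, -2.2, 21.3]
grip_width: 0.003
```

>>> step_arm:
  rows:
    - [[0,0,0],[0,0,-6],0]
    - [[0.3,0.2,0],[0,0,-6],0]
    - [[0,0,0],[0,0,-7],0]
    - [[0,0,0],[0,0,-7],0]
    - [[0,0,0],[0,0,-5],0]
    - [[0,0,0],[0,0,0],0]
    - [[0,0,0],[0,0,0],0]

```text
time: 6.52
position: [0.6312, 0.1882, 0.1693]
tool_rot: [-0.483, -3.102, -0.007]
ft_force: [-0.6, 0.4, -0.8]
grip_width: 0.008
```

```bash
python3 go.py .6305 .188 .134;python3 - <<'E'
from bench import optics
import cv2,numpy as np
d=optics.get_image("wrist");np.savez("w4.npz",**d);cv2.imwrite("pics/w4.png",d["frame"][:,:,::-1])
E
```

```text
t 6.5167 pos [0.63123195 0.18821087 0.16931999] f [-0.64668996  0.36367884 -0.79642983] w 0.0075758876718633435
tool shift mm [ 0.5 -0.6 35.3]
turn deg [ 0.23 -0.19  0.  ]
```

View pics/w4.png

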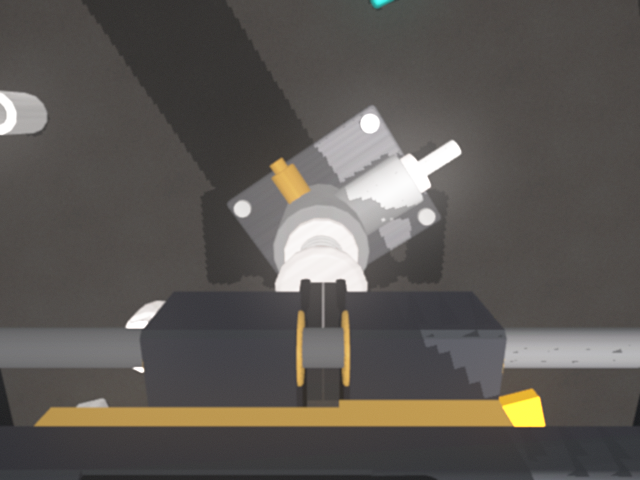

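The pin is further out, with its tip at about (456,148). Stroke 3.

>>> step_arm:
  rows:
    - [[0.2,-0.2,0],[0.5,-0.5,5],0]
    - [[0,0,0],[0,0,5],0]
    - [[0,0,0],[0,0,5],0]
    - [[0,0,0],[0,0,5],0]
    - [[0,0,0],[0,0,5],0]
    - [[0,0,0],[0,0,5],0]
    - [[0,0,0],[0,0,5],0]
    - [[0,0,0],[0,0,5],0]
    - [[0,0,0],[0,0,5],0]
    - [[0,0,0],[0,0,4],0]
    - [[0,0,0],[0,0,4],0]
    - [[0,0,0],[0,0,4],0]

```text
time: 7.57
position: [0.6306, 0.1878, 0.1343]
tool_rot: [0.483, 3.102, 0.012]
ft_force: [-8.1, -2.7, 21.3]
grip_width: 0.004
```

>>> step_arm:
  rows:
    - [[0,0,0],[0,0,-6],0]
    - [[0.3,0.2,0],[0,0,-6],0]
    - [[0,0,0],[0,0,-7],0]
    - [[0,0,0],[0,0,-7],0]
    - [[0,0,0],[0,0,-5],0]
    - [[0,0,0],[0,0,0],0]
    - [[0,0,0],[0,0,0],0]

```text
time: 8.15
position: [0.6305, 0.1877, 0.1692]
tool_rot: [-0.484, -3.104, -0.008]
ft_force: [-0.6, 0.1, -0.6]
grip_width: 0.003
```

```bash
python3 go.py .6305 .188 .134;python3 - <<'E'
from bench import optics
import cv2,numpy as np
d=optics.get_image("wrist");np.savez("w5.npz",**d);cv2.imwrite("pics/w5.png",d["frame"][:,:,::-1])
E
```

```text
t 8.15 pos [0.6304965  0.18770429 0.16921628] f [-0.60340405  0.09380799 -0.5974851 ] w 0.0032975271815679254
tool shift mm [ 0.   0.1 35.2]
turn deg [ 0.27 -0.07  0.  ]
```

View pics/w5.png

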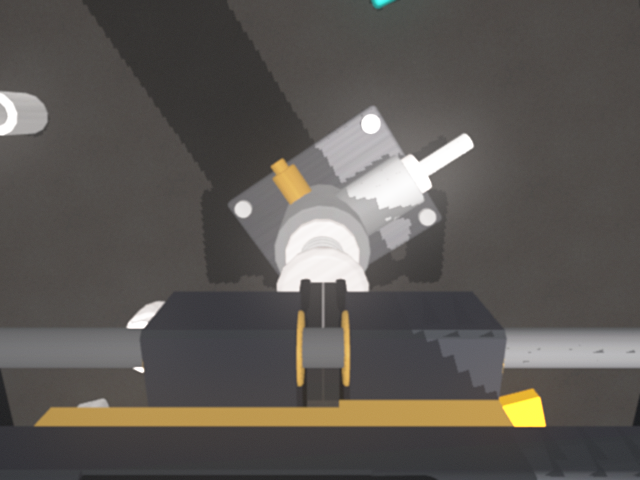

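The tip has moved on to about (469,141). Stroke 4.

>>> step_arm:
  rows:
    - [[0.2,-0.1,0],[0,0,5],0]
    - [[0,0,0],[0,0,5],0]
    - [[0,0,0],[0,0,5],0]
    - [[0,0,0],[0,0,5],0]
    - [[0,0,0],[0,0,5],0]
    - [[0,0,0],[0,0,5],0]
    - [[0,0,0],[0,0,5],0]
    - [[0,0,0],[0,0,5],0]
    - [[0,0,0],[0,0,5],0]
    - [[0,0,0],[0,0,4],0]
    - [[0,0,0],[0,0,4],0]
    - [[0,0,0],[0,0,4],0]

```text
time: 9.2
position: [0.6305, 0.1877, 0.1343]
tool_rot: [0.483, 3.102, 0.013]
ft_force: [-8.5, -2.2, 21.9]
grip_width: 0.006
```

>>> step_arm:
  rows:
    - [[0,0,0],[0,0,-6],0]
    - [[0.3,0.2,0],[0,0,-6],0]
    - [[0,0,0],[0,0,-7],0]
    - [[0,0,0],[0,0,-7],0]
    - [[0,0,0],[0,0,-5],0]
    - [[0,0,0],[0,0,0],0]
    - [[0,0,0],[0,0,0],0]

```text
time: 9.78
position: [0.6305, 0.1876, 0.1691]
tool_rot: [-0.484, -3.103, -0.008]
ft_force: [-1.2, -0.2, 0.2]
grip_width: 0.006
```

```bash
python3 go.py .6305 .188 .134;python3 - <<'E'
from bench import optics
import cv2,numpy as np
d=optics.get_image("wrist");np.savez("w6.npz",**d);cv2.imwrite("pics/w6.png",d["frame"][:,:,::-1])
from h import *
for n in "3456":
    d=dict(np.load(f"w{n}.npz")); W=cloud(d)
    o=np.array([.6305,.188]);ax=np.array([-.27,.963])
    q=W[...,:2]-o; a=q@ax; l=q@np.array([.963,.27])
    m=(abs(l)<.009)&(a>.07)&(a<.13)&(W[...,2]>.04)&(W[...,2]<.065)
    print(n,m.sum(),a[m].max() if m.any() else None, np.percentile(a[m],98) if m.any() else None)
E
```

```text
t 9.7833 pos [0.63047309 0.18758081 0.16912642] f [-1.22782801 -0.214277    0.22294124] w 0.00617664331413966
tool shift mm [ 0.   0.2 35.1]
turn deg [ 0.3 -0.1  0. ]
3 680 0.09323130467391408 0.09239916481088274
4 919 0.10109556527949558 0.10046632701051017
5 1143 0.10931159519700007 0.10818299143285784
6 1147 0.1091697006741418 0.10819759434444565
```

View pics/w6.png

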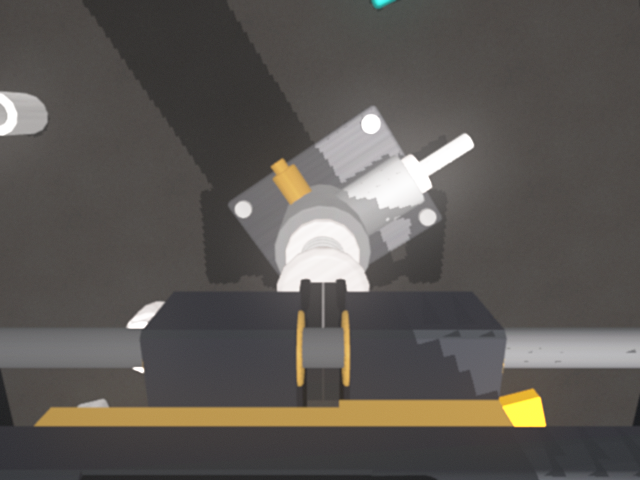

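Stroke 4 added nothing: the tip stayed 109 mm from the axis against about 110 mm expected, so the pin is fully out. I'll retreat and do a last look.

>>> step_arm:
  rows:
    - [[0,0,0],[0,0,-15],0]
    - [[0,0,0],[0,0,-20],0]
    - [[0,0,0],[0,0,-20],0]
    - [[0,0,0],[0,0,-15],0]
    - [[0,0,0],[0,0,-5],0]
    - [[0,0,0],[0,0,0],0]
    - [[0,0,0],[0,0,0],0]
    - [[0,0,0],[0,0,0],0]

```text
time: 10.5
position: [0.6266, 0.1863, 0.2361]
tool_rot: [-0.482, -3.089, 0.005]
ft_force: [0.4, 0.6, 0.1]
grip_width: 0.006
```

```bash
python3 go.py .6305 .188 .25;python3 - <<'E'
from bench import optics
import cv2,numpy as np
from h import *
d=optics.get_image("scene");cv2.imwrite("pics/s7.png",d["frame"][:,:,::-1])
W=cloud(d)[190:275,380:450];k=(np.hypot(W[...,0]-.632,W[...,1]-.186)<.014)&(W[...,2]<.17);print("head z",np.percentile(W[k][:,2],[80,90,95]))
d=optics.get_image("wrist");W=cloud(d)
q=W[...,:2]-np.array([.6305,.188]); a=q@np.array([-.27,.963]); l=q@np.array([.963,.27])
m=(abs(l)<.009)&(a>.07)&(a<.13)&(W[...,2]>.04)&(W[...,2]<.065);print("pin tip from axis",a[m].max())
E
```

```text
t 10.5 pos [0.62661864 0.18626512 0.23607631] f [0.37604925 0.57690771 0.11543974] w 0.005690658328648794
tool shift mm [ -3.    2.8 -14. ]
turn deg [-0.31 -0.81 -0.  ]
head z [0.1472361  0.14889316 0.14999811]
pin tip from axis 0.10922319166672605
```

View pics/s7.png

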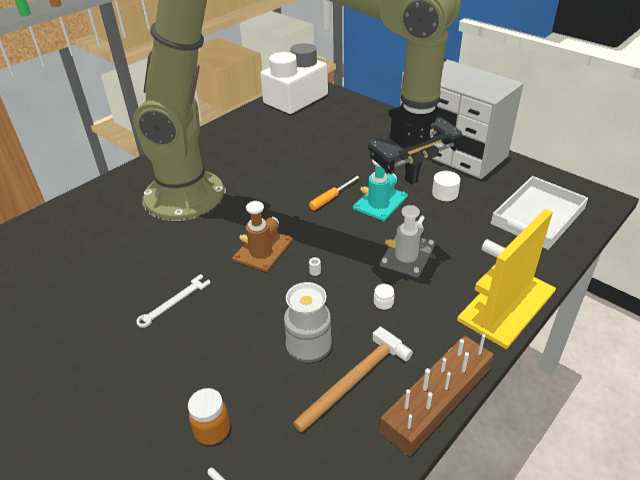

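The plunger is up (head at 0.150 m near (410,212)), the gripper is clear, and the other things are where they were.

```bash
python3 -c "
from bench import order
print(order.close_job())"
```

```text
the job is handed in; nothing more can be done
None
```

The bench oiler is primed and the job is handed in. I made four full strokes on the grey pump with closed fingertips, each down to the bottom stop and back up. At the bottom the TCP read 0.134 m and the wrist force about 21–22 N.

- **Pin:** its tip stood 93, 101 and 109 mm from the pump's axis after strokes 1, 2 and 3. It stayed at 109 mm after stroke 4, so I take it as fully out. The given sizes put a fully extended tip at about 110.5 mm, so my reading is about 1 mm short, which is within the camera calibration.
- **Plunger:** it is let go and up, with its top measured at 0.150 m. The gripper is clear above it with no contact force.
- **Other things on the bench:** they look unmoved in the last picture. I judged that by eye and did not measure them.
- **Time:** the job took about 10.5 s of the 42 s allowed.

The pin and the can's dish were not touched. No checks failed.

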